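# Hang the lathe's gear cover on its pintles and close it

### The arm

A 7-joint arm with a two-finger parallel gripper is mounted at the origin on the work surface. World frame = base frame: x ahead of the robot, y to its left, z up, the work surface at z = 0. Lengths are in m, angles in degrees, forces in N, time in s.
With the tool pointing down it reaches from about 0.35 to 0.9 m from the base axis. Payload 7.2 kg.
Tool frame: the origin (TCP) lies on the mounting face of the last link; the fingertips stand 182 mm ahead of it and the grasp point (between the pads) lies 163 mm ahead of it (arm.tip_extent is the distance from the TCP to the fingertips, in m); z points along the fingers, y is the line along which they close (so a half turn about z gives the same grasp; the last joint's range is limited). The gripper opens to 88 mm and grips with 3 to 60 N. Pads are 20 mm wide; open, the fingers measure 115 mm over their backs; the gripper's body (75 mm by 178 mm) begins 61 mm behind the grasp point.
Start: joints at [-68.251, 23.554, -0.728, 91.456, 0.321, 64.991, -4.71], TCP at [0.271, 0.563, 0.405] pointing down, gripper open.
Joint ranges: [-169.25, 169.25], [-16.82, 113.86], [-84.01, 82.57], [7.8, 145.47], [-59.2, 239.2], [7.22, 106.19], [-163.78, 163.78]. Speed limits (degrees/s): [136.94, 136.94, 172.46, 172.46, 180, 180, 180].

### API

Orientations are given as a 3x3 rotation matrix whose columns are the frame's x, y, z axes.
In Python, from plant import arm gives the robot as it stands. Calls block until the motion is done:
- arm.move_pose(position, orientation): joint-space move of the TCP to a pose.
- arm.servo_line(position, ori=None, max_speed=0.15): straight line of the TCP; ori=None keeps the orientation; max_speed is the mean speed in m/s.
- arm.set_joints(angles): joint-space move.
- arm.open() and arm.close_gripper(f_grip=None): open the fingers fully, or close them until they stop; f_grip is the grip in N (None keeps the last).
- arm.dwell(seconds).
- arm.ik(position, orientation): joint angles nearest the present ones, or None.
- arm.sense(): the state.
- arm.grab_frame(name): name is "side" or "top"; returns a dict with "color" (420x560x3 uint8, red, green, blue), "mtx" (3x3 intrinsics, pixels), "eye" and "rotation" of the camera in the world. Camera axes: x right, y down, z forward; pixel columns grow to the right and rows downward; lengths in m; the calibration is good to about 2 mm. A picture is of the moment at which its call begins. There is no depth.
A pose or a line that the arm cannot do raises arm.PlanningError and nothing moves.
- arm.close_job(): hands the job in; it is judged then, once.
Trained networks look in a picture, given as the dict that the camera call returned (one of the last four; its "shot" number tells which), for a name from the list of things; names that differ only in an ending like _2 or _b are one class to them, and where a whole thing is asked for, a point or a joint stands for the part that bears it (a point fixed in the world has none). Each returns a list of dicts, best first, with "score" (0 to 1); they miss things now and then, are a little off and sometimes report something else, mostly with a low value. They report only what shows in the picture. A call takes as long as a camera call.
- arm.boxes_of(thing, picture): "at" ([x, y, z] in m, in the coordinates of the camera as it stood for that picture, good to about 4 mm: the middle of the surface that is visible of it).
- arm.masks_of(thing, picture): "mask" (420x560 bool, what is visible of it).
- arm.landmark_of(thing, picture): "at" ([x, y, z] in m, in the coordinates of the camera as it stood for that picture, good to about 4 mm: a listed point, or the origin of a listed thing).
The state is a dict: "clock": time; "joints": joint angles; "qvel": joint speeds; "tau": joint torques, N m; "ee_pos": TCP position; "tcp_rot": TCP orientation; "ft_force": force on the tool from outside, world axes, zero at the start; "wrist_torque": the same for the moment, N m; "grip_width": opening from 0.0 (shut) to 1.0 (fully open); "grasp_force": force on a finger pad.
Only numpy, scipy, OpenCV 4.12 (cv2) and the standard library are available. Lean on these libraries where they do the work, as an engineer would, in place of code of your own. Each camera call takes 0.05 s, during which the arm holds its last target. There are 200 camera calls.

### The job

Take the green gear cover out of its wooden rest and lower it gently, standing well open, onto the two upright pintles at the gear end of the bench lathe until both hinge knuckles are fully home and let go of it; then, in a second move, swing it shut under the red keeper. Feel for the pintles instead of forcing the cover, and leave the other things on the bench where they are.

Things in the scene. Friction and masses are not known exactly. Their poses are not given: they have to be found in the camera images.
- cover: green gear cover, loose rigid door, 0.21 to 0.42 kg, standing in the rest. Origin on its hinge axis, level with its lower edge; own x along its width away from the hinge, z up, +y its outer face (dark louvred field). Panel x 12 to 160, 10 thick (y -5 to 5), z 0 to 135 mm. Yellow grip tab on top: x 60 to 110, 12 thick, z 135 to 170
- cover_grip (a point): middle of the cover's yellow grip tab, above its centre of mass (cover frame x 85, y 0, z 152.5 mm); axes as the cover's. To be pinched from above across its 12 mm thickness
- cover_edge (a point): bottom of the cover's free edge: cover frame x 160, y 0, z 0 mm; axes as the cover's
- cover_knuckle (a point): bottom of the lower hinge knuckle, on the hinge axis (cover frame 0, 0, 10 mm). Two steel knuckles, blocks 20 x 20 mm centred on that axis, z 10 to 34 and z 108 to 132 in the cover frame, each with an upright through hole 10 mm dia, mouth chamfered 1 mm. The lower one cannot come straight down past the upper pintle: with the cover 20 to 60 mm above home it passes in sideways under it
- rest: wooden rest fixed on the bench: 210 x 80 mm board 8 thick with two walls 120 long reaching 44 mm above the bench, and between them, along its x, a slot 13 wide in which the cover stands; origin under its middle. The cover lifts straight up out of it
- lathe: green bench lathe, fixed. Origin on the bench under the middle of its gear-end face (150 wide, 150 high); own y points out of that face, x along the face from hinge side to keeper side, z up. A dark rim 16.5 mm proud of the face stops the shut cover. On the hinge side a steel bracket carries two brass pintles, one above the other on one upright axis
- hinge_mid (a point): on the lathe (its x -85, y 22, z 30 mm), axes as the lathe's: where the cover's origin is when hung IF the bracket sits mid-slot. It is clamped firmly anywhere up to 18 mm either way along x (not measured: look or feel); y and z are true. Cover shut: its x along this x; open a quarter turn: its x along this y, outer face to this -x
- pintle_mid (a point): tip of the lower pintle if the bracket were mid-slot (28 mm above hinge_mid), off along x just as the bracket is. Both pintles: 8 mm dia, tip 6 mm, 18 high, standing on collars 40 and 138 mm above the bench (arms 16 wide, from the face out to y = 30 of the lathe frame). The knuckles meet both tips at once, fit with 1 mm clearance all round and rest on the collars
- keeper (a point): middle of the underside of the red keeper (lathe frame x 61, y 10, z 171 mm): a lug 22 mm wide in x, 7 thick, reaching out to y = 32. It overhangs the top corner of the shut cover with 6 mm to spare: a cover that is not down cannot pass under it, nor can the cover be lowered in the shut position
- spray_can: blue can, 52 dia, 150 high, bystander
- cup: white cup, 72 dia, 90 high, bystander
- wrench: steel wrench, 150 long, lying on the bench, bystander
- spare_gear: brass wheel blank, 48 dia, 10 high, bystander
- brush: brush, 160 long, lying on the bench, bystander
- blank_tub: clear tub 110 x 85 x 45 mm with a turned wooden blank in it, bystander

How it is judged:
By the outcome, as a careful person would: the job done as asked, in the order asked, and still so for the second after the job is handed in, with the robot touching nothing.
It also fails if it takes over 67 s, if anything falls off the work surface, if the arm or the gripper's body presses on something with over 40 N, if the wrist force passes 120 N, or if a joint passes its speed limit or range.

## Working session

There is one attempt and no reset: what is moved stays moved. The work goes in short steps, each a Python script; the robot and the scene stay as the last script left them, time stands still between calls to the robot, and variables do not carry over. Pictures are saved under pics/ and viewed, at most 10 in all, crops included, and the job is handed in when it is done.

```bash
ls; mkdir -p pics
cat > h.py <<'E'
import numpy as np, cv2
from plant import arm
def w(p,at): return np.array(p["eye"])+np.array(p["rotation"])@np.array(at)
def save(p,n): cv2.imwrite("pics/"+n+".png",cv2.cvtColor(p["color"],cv2.COLOR_RGB2BGR))
def px(p,X):
    c=np.array(p["rotation"]).T@(np.array(X)-np.array(p["eye"])); u=np.array(p["mtx"])@c; return (u[:2]/u[2]).round(1)
E
python3 - <<'E'
from h import *
for n in ("side","top"):
    p=arm.grab_frame(n); save(p,n+"0"); print(n,p["eye"],np.array(p["rotation"]).round(3).tolist(),np.array(p["mtx"]).round(1).tolist())
    for t in ("cover_grip","cover_edge","cover_knuckle","cover","rest","lathe","hinge_mid","pintle_mid","keeper"):
        print(t,[(w(p,d["at"]).round(4).tolist(),round(d["score"],2)) for d in arm.landmark_of(t,p)[:2]])
    for t in ("spray_can","cup","wrench","spare_gear","brush","blank_tub"):
        print(t,[(w(p,d["at"]).round(3).tolist(),round(d["score"],2)) for d in arm.boxes_of(t,p)[:1]])
print(arm.sense())
E
```

```text
pics
side [ 0.51092565 -0.6420026   0.99140443] [[0.997, -0.067, 0.049], [-0.082, -0.766, 0.637], [-0.005, -0.639, -0.769]] [[385.6, 0.0, 283.8], [0.0, 385.6, 207.6], [0.0, 0.0, 1.0]]
cover_grip [([0.483, 0.3027, 0.1603], 0.76), ([0.3645, -0.2877, 0.004], 0.67)]
cover_edge [([0.5534, 0.3337, 0.0087], 0.74)]
cover_knuckle [([0.4116, 0.2696, 0.019], 0.95), ([0.4072, 0.2604, 0.0108], 0.65)]
cover [([0.4097, 0.2619, 0.0108], 0.81)]
rest [([0.4819, 0.2996, 0.0012], 0.81), ([0.3637, -0.2898, 0.0052], 0.21)]
lathe []
hinge_mid [([0.5043, -0.1055, 0.0287], 0.92)]
pintle_mid [([0.507, -0.1066, 0.0559], 0.95), ([0.7, 0.0851, 0.0014], 0.57)]
keeper [([0.506, -0.1051, 0.0569], 0.67), ([0.4069, 0.259, 0.0104], 0.6)]
spray_can [([0.771, 0.094, 0.109], 0.86)]
cup [([0.709, 0.341, 0.064], 0.67)]
wrench [([0.388, 0.102, 0.008], 0.54)]
spare_gear [([0.698, 0.083, 0.009], 0.54)]
brush [([0.697, 0.215, 0.018], 0.58)]
blank_tub [([0.364, -0.277, 0.008], 0.91)]
top [0.34913336 0.04335779 1.18776638] [[-0.017, -0.977, 0.212], [-1.0, 0.018, 0.002], [-0.006, -0.212, -0.977]] [[459.9, 0.0, 280.3], [0.0, 459.9
[... 924 characters left out ...]
1,  -4.71048267]), 'qvel': array([ 0.10735365, -0.09724778, -0.0373889 , -0.05556631, -0.02678651,
       -0.08373852,  0.01647009]), 'tau': array([-9.24281849e-04, -5.87743914e+01,  6.40281346e-01, -2.91391236e+01,
       -5.37318201e-02,  1.06028831e-02,  6.26389223e-06]), 'ee_pos': array([0.27064618, 0.5633551 , 0.40464349]), 'tcp_rot': array([[-9.01380510e-01,  4.33027916e-01,  1.20738402e-05],
       [ 4.33027916e-01,  9.01380510e-01, -1.06064853e-05],
       [-1.54760284e-05, -4.33216929e-06, -1.00000000e+00]]), 'ft_force': array([ 0.0896945 , -0.36940738,  0.80102619]), 'wrist_torque': array([ 0.02126206, -0.01735641,  0.01145656]), 'grasp_force': 0.0, 'grip_width': 0.998799845343467}
```

View pics/side0.png

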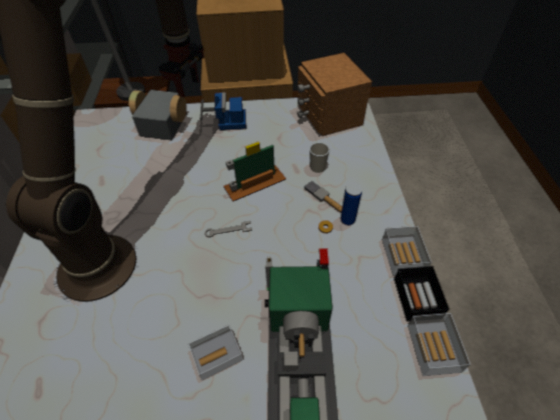

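View pics/top0.png

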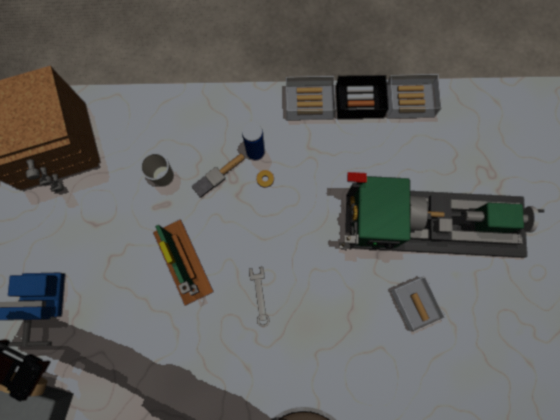

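Side view: the cover stands in the rest around (255,165), and the hinge bracket is at (268,262–302) with the red keeper at (323,257). Top view: the bracket is at about (350,240), the keeper at (357,177) and the lathe headstock at x 360–410. The gear face looks towards +y. Next I need the lathe yaw and the actual pintle axis.

```bash
cat >> h.py <<'E'
def ray(p,uv,z):
    d=np.array(p["rotation"])@np.linalg.inv(np.array(p["mtx"]))@np.array([uv[0],uv[1],1.]); e=np.array(p["eye"]); return e+d*(z-e[2])/d[2]
E
python3 - <<'E'
from h import *
out=[]
for n,(x0,y0,wd,ht) in (("side",(250,235,90,110)),("top",(325,160,100,100))):
    p=arm.grab_frame(n); c=p["color"]
    for m in arm.masks_of("lathe",p)[:1]: print("mask",m["score"],m["mask"].sum())
    hsv=cv2.cvtColor(c,cv2.COLOR_RGB2HSV)
    g=cv2.inRange(hsv,(50,110,45),(85,255,255)); g[:, :x0]=0; g[:y0]=0; g[y0+ht:]=0; g[:,x0+wd:]=0
    cs=max(cv2.findContours(g,0,2)[0],key=cv2.contourArea); q=cv2.approxPolyDP(cs,5,True)[:,0]
    print(n,[(a.tolist(),ray(p,a,.15)[:2].round(4).tolist()) for a in q])
    r=cv2.inRange(hsv,(0,170,80),(8,255,255)); r[:, :x0]=0; r[:,x0+wd:]=0; r[:y0]=0; r[y0+ht:]=0
    ys,xs=np.nonzero(r); print("red",xs.mean(),ys.mean(),ray(p,(xs.mean(),ys.mean()),.176).round(4))
    big=cv2.resize(c[y0:y0+100,x0:x0+90],None,fx=4.4,fy=5.5*0+4.4,interpolation=cv2.INTER_CUBIC)
    big=np.clip(big.astype(float)*1.8,0,255).astype(np.uint8)
    out.append(big)
    for X in ([.5018,-.1075,.058],[.5018,-.1075,.156]): print(X,px(p,X))
h=min(o.shape[0] for o in out); cv2.imwrite("pics/crop1.png",np.hstack([o[:h] for o in out])[:,:,::-1])
E
```

```text
mask 0.67 10224
side [([327, 269], [0.6555, -0.1532]), ([271, 268], [0.5159, -0.1384]), ([270, 310], [0.5067, -0.2503]), ([330, 309], [0.646, -0.2597])]
red 323.375 256.3076923076923 [ 0.6476 -0.1317  0.176 ]
[0.5018, -0.1075, 0.058] [266.2 276. ]
[0.5018, -0.1075, 0.156] [264.7 256.7]
mask 0.69 12006
top [([368, 177], [0.6524, -0.1615]), ([360, 186], [0.6309, -0.1416]), ([360, 236], [0.513, -0.1352]), ([408, 239], [0.5041, -0.2439]), ([408, 180], [0.6434, -0.2545])]
red 356.7615894039735 177.01324503311258 [ 0.6453 -0.1307  0.176 ]
[0.5018, -0.1075, 0.058] [342.9 246.6]
[0.5018, -0.1075, 0.156] [348.5 240.7]
```

View pics/crop1.png

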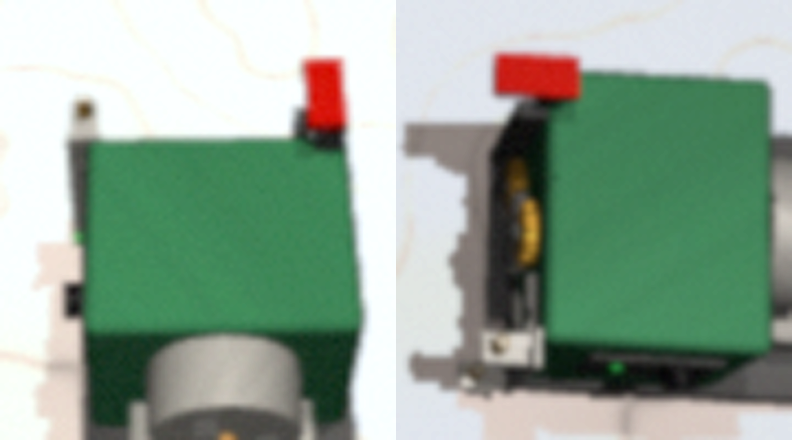

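The crops show the upper pintle tip at side px ≈(269.0,259.5) and top px ≈(348.0,238.4). The lower pintle is at top px ≈(341.8,245.9). The headstock edges give a lathe yaw of about -4.8°. I'll triangulate the axis, then grasp the cover.

```bash
cat >> h.py <<'E'
YAW=-4.8
def Rz(a): a=np.radians(a); return np.array([[np.cos(a),-np.sin(a),0],[np.sin(a),np.cos(a),0],[0,0,1.]])
TD=np.array([[1,0,0],[0,-1,0],[0,0,-1.]])  # tool x along cover x, y along -cover y, down
GZ=0.158  # grasp height in cover frame
def tcp_for(o,a,flip=1,gx=.085):
    """TCP pose for cover origin o, cover yaw a"""
    R=Rz(a); pos=np.array(o)+R@np.array([gx,0,GZ+.163]); return pos, R@TD@np.diag([flip,flip,1])
E
python3 - <<'E'
from h import *
s=arm.grab_frame("side"); t=arm.grab_frame("top")
print("upper",ray(s,(268.9,259.3),.156).round(4),ray(t,(347.7,238.2),.156).round(4),"lower",ray(t,(341.6,245.7),.058).round(4))
L=Rz(YAW)
hm=np.array([.5018,-.1075,0])
for v in ray(s,(268.9,259.3),.156),ray(t,(347.7,238.2),.156),ray(t,(341.6,245.7),.058): print("lathe-frame offset mm",(L.T@(v-hm)*1e3).round(1))
# tool yaw feasibility
ca=np.degrees(np.arctan2(.3335-.2695,.552-.4095)); print("cover yaw",ca)
for f in (1,-1):
    for nm,o,a in (("rest",[.4095,.2675,.008],ca),("hung",[.505,-.105,.03],YAW+90),("shut",[.505,-.105,.03],YAW)):
        q=arm.ik(*tcp_for(o,a,f)); print(f,nm,None if q is None else np.round(q,0))
# green/yellow measurement of tab
for p in (s,t):
    hsv=cv2.cvtColor(p["color"],cv2.COLOR_RGB2HSV); y=cv2.inRange(hsv,(24,150,100),(35,255,255))
    n,l,st,cen=cv2.connectedComponentsWithStats(y); i=[(st[k,4],cen[k].round(1).tolist(),ray(p,cen[k],.170).round(4).tolist()) for k in range(1,n) if st[k,4]>15]; print(i, px(p,[.483,.302,.178]))
E
```

```text
upper [ 0.5121 -0.1162  0.156 ] [ 0.5075 -0.1061  0.156 ] lower [ 0.5041 -0.1043  0.058 ]
lathe-frame offset mm [ 11.   -7.8 156. ]
lathe-frame offset mm [  5.6   1.9 156. ]
lathe-frame offset mm [ 2.   3.4 58. ]
cover yaw 24.1859357956662
1 rest [-59.  25.  29. 105. -15.  54. -89.]
1 hung [-31.  18.  34. 112. -12.  54.   5.]
1 shut [-28.  30.  48. 101. -26.  60. -65.]
-1 rest [-34.  23.  -4. 103.   2.  54.  76.]
-1 hung [ 49.  33. -70. 108.  35.  65. 140.]
-1 shut [-15.  26.  30. 100. -15.  58. 105.]
[(np.int32(28), [252.0, 144.6], [0.4831, 0.3093, 0.17])] [251.9 144.2]
[(np.int32(104), [165.0, 251.7], [0.4825, 0.3037, 0.17])] [164.8 251. ]
```

Run:
```python
from h import *
A=24.2; o=np.array([.407,.268,.008])
pos,R=tcp_for(o,A)
arm.move_pose(pos+[0,0,.06],R); print(arm.sense()["clock"])
arm.servo_line(pos,max_speed=.08)
s=arm.sense(); print(s["clock"],s["ft_force"].round(2),s["ee_pos"].round(4))
f0=s["ft_force"]
arm.close_gripper(25)
s=arm.sense(); print(s["clock"],s["ft_force"].round(2),s["wrist_torque"].round(2),s["grip_width"]*88,s["grasp_force"])
arm.servo_line(pos+[0,0,.07],max_speed=.1)
s=arm.sense(); print(s["clock"],s["ft_force"].round(2),s["wrist_torque"].round(2),s["grip_width"]*88,s["grasp_force"])
p=arm.grab_frame("top"); save(p,"lift")
```

```text
3.2583
4.1583 [ 1.43  0.27 -0.31] [0.4848 0.3029 0.3294]
5.3083 [-0.17  0.3  -0.07] [ 0.01  0.14 -0.05] 12.31350200147124 24.97906655073166
6.1583 [ 0.37 -0.   -3.3 ] [-0.01  0.11 -0.01] 12.34637648180349 24.9758318066597
```

View pics/lift.png

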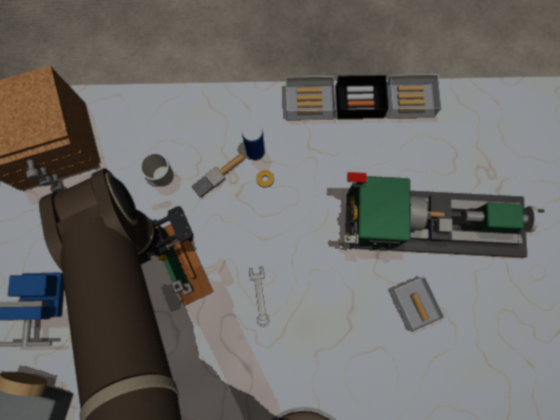

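Run:
```python
from h import *
A=YAW+90; H=np.array([.509,-.110,.03])
o=H+Rz(YAW)@np.array([0,.06,.075])
arm.move_pose(*tcp_for(o,A)); s=arm.sense(); print(s["clock"],s["ee_pos"].round(4),tcp_for(o,A)[0].round(4))
arm.servo_line(tcp_for(H+Rz(YAW)@np.array([0,.06,.04]),A)[0],max_speed=.1)
arm.dwell(.3); s=arm.sense(); print(s["clock"],s["ft_force"].round(2),s["wrist_torque"].round(2),s["ee_pos"].round(4))
out=[]
o=H+Rz(YAW)@np.array([0,.06,.04])
for n,(x0,y0) in (("side",(225,200)),("top",(285,185))):
    p=arm.grab_frame(n)
    for t in ("cover_knuckle","cover_edge","cover"): print(n,t,[(w(p,d["at"]).round(4).tolist(),round(d["score"],2)) for d in arm.landmark_of(t,p)[:2]])
    print("pred knuckle top centre",px(p,o+[0,0,.132]),"pintle",px(p,H+[0,0,.126]))
    b=cv2.resize(p["color"][y0:y0+90,x0:x0+80],None,fx=5,fy=5,interpolation=cv2.INTER_CUBIC); out.append(np.clip(b*1.8,0,255).astype(np.uint8))
cv2.imwrite("pics/pre.png",np.hstack(out)[:,:,::-1])
```

```text
7.5333 [0.5212 0.0353 0.4257] [0.5211 0.0345 0.426 ]
8.3333 [-0.41  0.22 -3.36] [-0.08  0.03 -0.01] [0.5212 0.0345 0.3915]
side cover_knuckle [([0.5186, -0.0486, 0.0795], 0.97), ([0.3661, -0.284, 0.0033], 0.4)]
side cover_edge []
side cover [([0.5173, -0.0575, 0.0724], 0.81)]
pred knuckle top centre [267.5 227.6] pintle [267.5 257.3]
top cover_knuckle [([0.7158, 0.2032, -0.0049], 0.57), ([0.5164, -0.0528, 0.0762], 0.38)]
top cover_edge []
top cover [([0.5147, -0.0511, 0.068], 0.57)]
pred knuckle top centre [324.7 232.4] pintle [349.4 237.5]
```

View pics/pre.png

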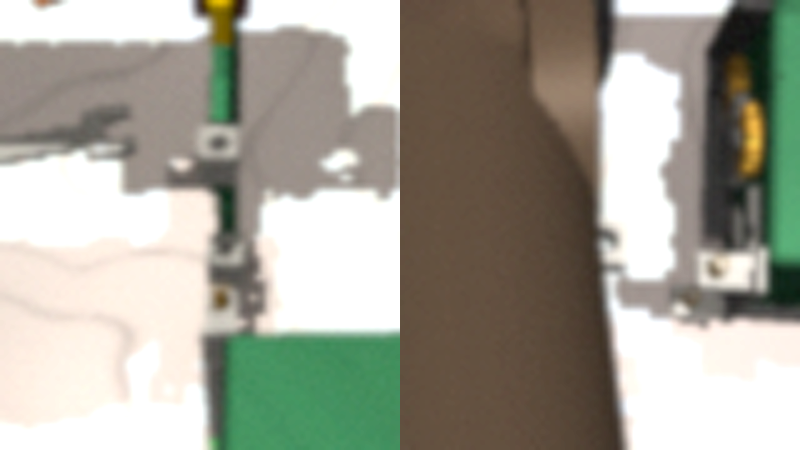

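The side crop shows the knuckle hole at px (268.4,228.0) and the pintle at (268.8,259.4). The pintle spot is seen at about mid-height, so both views agree on an axis near (0.510,-0.109). I'll slide in at h=40 and feel my way down.

```bash
cat >> h.py <<'E'
A=YAW+90
def go(H,dy,h,v=.05): 
    arm.servo_line(tcp_for(H+Rz(YAW)@np.array([0,dy,h]),A)[0],max_speed=v)
def F(n=4):
    r=[]
    for _ in range(n): r.append(arm.sense()["ft_force"]); arm.dwell(.02)
    return np.mean(r,0)
E
cat > seat.py <<'E'
from h import *
import itertools
H=np.array([.510,-.1093,.03]); L=Rz(YAW)
go(H,.02,.04,.1); b=F()
for d in (.012,.006,.0):
    go(H,d,.04,.05); f=F(2)-b; 
    if abs(f).max()>4: print("side contact",d,f); go(H,.06,.04); raise SystemExit
go(H,0,.022); b=F(8); print("base",b.round(2),arm.sense()["clock"])
offs=[(0,0)]+[(r*np.cos(t),r*np.sin(t)) for r,n in ((.0025,6),(.005,10)) for t in np.linspace(0,2*np.pi,n,endpoint=False)]
done=False
for k,(dx,dy) in enumerate(offs):
    H1=H+L@np.array([dx,dy,0]); go(H1,0,.022,.04)
    for h in np.arange(.0205,.0115,-.0015):
        go(H1,0,h,.02); f=F(2)-b
        if f[2]>4 or np.hypot(f[0],f[1])>6: break
    else: done=True
    s=arm.sense(); print(k,(dx*1e3,dy*1e3),"h",round(h*1e3,1),"f",f.round(2),"clk",round(s["clock"],2),s["ee_pos"].round(4))
    if done or s["clock"]>30: break
    go(H1,0,.0215,.04)
print(done,H1); np.save("H1.npy",H1); np.save("b.npy",b)
E
python3 seat.py
```

```text
base [-0.05 -0.09 -3.18] 10.925
0 (0.0, 0.0) h 16.0 f [-1.2   2.4   9.14] clk 12.31 [ 0.5175 -0.0243  0.3678]
1 (np.float64(2.5), np.float64(0.0)) h 16.0 f [-1.58  2.08  6.87] clk 13.98 [ 0.5198 -0.0246  0.3676]
2 (np.float64(1.2500000000000002), np.float64(2.165063509461097)) h 16.0 f [-0.01  1.48  4.39] clk 15.66 [ 0.5187 -0.0225  0.3673]
3 (np.float64(-1.2499999999999993), np.float64(2.165063509461097)) h 14.5 f [-0.97  3.31  8.2 ] clk 17.62 [ 0.5164 -0.0218  0.3662]
4 (np.float64(-2.5), np.float64(3.061616997868383e-16)) h 14.5 f [-0.93  3.36  9.53] clk 19.61 [ 0.5149 -0.0241  0.3664]
5 (np.float64(-1.250000000000001), np.float64(-2.1650635094610964)) h 20.5 f [-0.95  8.12  3.32] clk 20.47 [ 0.5157 -0.0251  0.3715]
6 (np.float64(1.2499999999999982), np.float64(-2.1650635094610977)) h 19.0 f [-0.11  6.41  1.32] clk 21.53 [ 0.5183 -0.0261  0.37  ]
7 (np.float64(5.0), np.float64(0.0)) h 16.0 f [-0.62  2.17  8.4 ] clk 23.18 [ 0.5224 -0.0247  0.3676]
8 (np.float64(4.045084971874737), np.float64(2.938926261462366)) h 16.0 f [-0.95  1.54  5.5 ] clk 24.85 [ 0.5216 -0.0219  0.3674]
9 (np.float64(1.5450849718747373), np.float64(4.755282581475768)) h 14.5 f [-0.1   2.64  5.26] clk 26.81 [ 0.5191 -0.0198  0.3657]
10 (np.float64(-1.5450849718747366), np.float64(4.755282581475768)) h 11.5 f [ 2.47 -2.13  0.73] clk 29.37 [ 0.5161 -0.0199  0.3626]
True [ 0.50885825 -0.10443211  0.03      ]
```

In the holes: h is below 12 with low force. Now I'll lower it with lateral compliance, release, and look.

```bash
cat > down.py <<'E'
from h import *
H1=np.load("H1.npy"); b=np.load("b.npy"); h=.0115
for k in range(40):
    f=F(2)-b; lat=np.array([f[0],f[1],0])
    st=lat*.0002; n=np.linalg.norm(st); H1=H1+st*min(1,.0006/max(n,1e-9))
    if f[2]>6 and h<.004: break
    if f[2]>8 or np.hypot(f[0],f[1])>10: print("hard",k,h,f.round(2)); h+=.0005
    else: h-=.0015 if h>.003 else .0007
    if h<-.004: break
    go(H1,0,h,.02)
    if k%3==0: print(k,round(h*1e3,1),f.round(2))
s=arm.sense(); print("end",k,h,f.round(2),s["clock"],s["ee_pos"].round(4),H1.round(4)); np.save("H1.npy",H1)
E
python3 down.py
```

```text
0 10.0 [ 2.94 -1.68 -0.09]
3 5.5 [ 0.32 -0.14 -0.04]
6 1.8 [-0.25  0.83  0.36]
9 -0.3 [ 0.18 -0.35 -0.26]
12 -2.4 [-0.3   0.45  0.09]
end 14 -0.0030999999999999986 [-0.91  0.25  8.55] 33.3667 [ 0.5176 -0.0201  0.3485] [ 0.5101 -0.1048  0.03  ]
```

Run:
```python
from h import *
H1=np.load("H1.npy")
go(H1,0,-.0024,.02); arm.open(); s=arm.sense(); print(s["clock"],s["ft_force"].round(2),s["grip_width"])
go(H1,0,.07,.12); R=Rz(A)
pos=H1+R@np.array([.10,.055,0]); pos[2]=.317+.09
arm.servo_line(pos,max_speed=.15); print(arm.sense()["clock"])
out=[]
for n,(x0,y0) in (("side",(225,190)),("top",(285,185))):
    p=arm.grab_frame(n)
    for t in ("cover_knuckle","cover_grip","cover_edge"): print(n,t,[(w(p,d["at"]).round(4).tolist(),round(d["score"],2)) for d in arm.landmark_of(t,p)[:1]])
    for q in ([.085,0,.17],[0,0,.132],[.16,0,.135]): print("pred",q,px(p,H1+R@np.array(q)))
    b=cv2.resize(p["color"][y0:y0+90,x0:x0+80],None,fx=5,fy=5,interpolation=cv2.INTER_CUBIC); out.append(np.clip(b*1.8,0,255).astype(np.uint8))
cv2.imwrite("pics/hung.png",np.hstack(out)[:,:,::-1])
```

```text
34.8417 [-0.29  0.21 -0.1 ] 0.999636534160275
36.1333
side cover_knuckle []
side cover_grip [([0.5166, -0.0225, 0.1825], 0.9)]
side cover_edge []
pred [0.085, 0, 0.17] [268.1 218.7]
pred [0, 0, 0.132] [267.8 254.3]
pred [0.16, 0, 0.135] [269.3 205.3]
top cover_knuckle []
top cover_grip []
top cover_edge [([0.3616, -0.2924, 0.0041], 0.52)]
pred [0.085, 0, 0.17] [310.7 231.4]
pred [0, 0, 0.132] [347.4 236.7]
pred [0.16, 0, 0.135] [276.6 231.9]
```

View pics/hung.png

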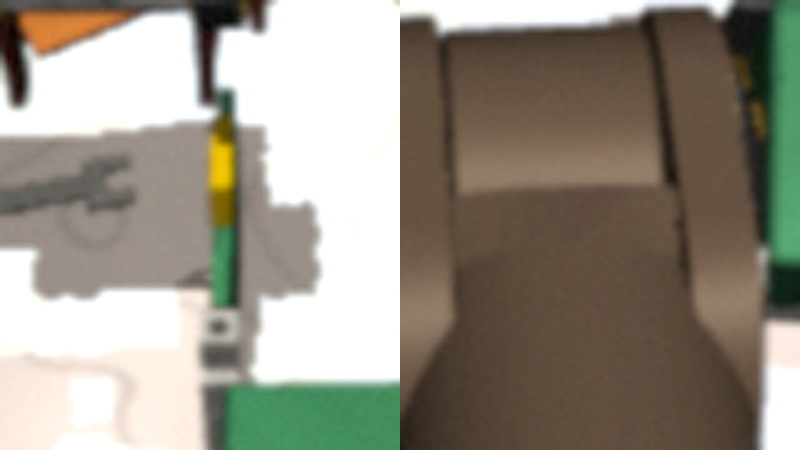

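The cover hangs upright at crop column 222. The upper knuckle sits on its collar at about px (268,255), as predicted for home, and the grip point reads z=0.1825, which is exactly home. Now the swing with closed fingers.

```bash
cat > swing.py <<'E'
from h import *
H1=np.load("H1.npy"); arm.close_gripper(10)
def fp(a,off,z=.317):
    R=Rz(a); p=H1+R@np.array([.10,off,0]); p[2]=z; return p,R@TD
arm.servo_line(fp(A,.055)[0],max_speed=.12); b=F(6)
arm.servo_line(fp(A,.022)[0],max_speed=.06); print("near",(F(2)-b).round(2),arm.sense()["clock"])
a=A
while a>YAW-6:
    a-= 9 if a>YAW+14 else 1.5
    p,R=fp(a,.019); arm.servo_line(p,R,max_speed=.06 if a>YAW+14 else .03); f=F(2)-b
    n=-f@Rz(a)[:,1]; print(round(a-YAW,1),f.round(2),"push",round(-n,2))
    if np.linalg.norm(f)>(12 if a>YAW+8 else 5): print("stop"); break
    if arm.sense()["clock"]>60: break
print(arm.sense()["clock"])
E
python3 swing.py
```

```text
near [-0.35  0.36 -0.09] 39.6083
81.0 [-0.76  0.44 -0.23] push 0.84
72.0 [-0.59 -0.2   0.15] push 0.47
63.0 [-0.04  1.19 -0.29] push 0.66
54.0 [-0.94  0.23 -0.37] push 0.86
45.0 [ 0.38 -0.38 -0.23] push -0.53
36.0 [-0.24  0.54 -0.23] push 0.59
27.0 [0.09 0.26 0.31] push 0.21
18.0 [-0.05  0.2  -0.78] push 0.2
9.0 [-0.56 -0.11 -0.28] push -0.07
7.5 [-0.4   0.75  0.43] push 0.76
6.0 [-1.01  0.66  0.02] push 0.68
4.5 [ 0.39 -0.42 -0.17] push -0.42
3.0 [-0.41  0.45  0.1 ] push 0.44
1.5 [-0.2   0.17 -0.21] push 0.15
0.0 [ 0.11  0.3  -0.51] push 0.31
-1.5 [ 0.44 -0.01  0.18] push 0.04
-3.0 [-0.65  6.63  1.57] push 6.48
stop
46.2417
```

Contact with the rim is at about 0° with 6.5 N. Back off and check.

Run:
```python
from h import *
p0=arm.sense()["ee_pos"]; d=Rz(YAW)@np.array([0,1,0])
arm.servo_line(p0+d*.05,max_speed=.08); arm.servo_line(p0+d*.05+[0,0,.12],max_speed=.15)
arm.servo_line(p0+d*.22+[0,0,.14],max_speed=.2)
s=arm.sense(); print(s["clock"],s["ft_force"].round(2))
out=[]
for n,(x0,y0) in (("side",(245,225)),("top",(320,160))):
    p=arm.grab_frame(n)
    for t in ("cover_knuckle","cover_grip","cover_edge"): print(n,t,[(w(p,e["at"]).round(4).tolist(),round(e["score"],2)) for e in arm.landmark_of(t,p)[:1]])
    b=cv2.resize(p["color"][y0:y0+90,x0:x0+90],None,fx=4.4,fy=4.4,interpolation=cv2.INTER_CUBIC); out.append(np.clip(b*1.8,0,255).astype(np.uint8))
cv2.imwrite("pics/shut.png",np.hstack(out)[:,:,::-1])
```

```text
49.0 [-0.06 -0.2  -0.15]
side cover_knuckle []
side cover_grip [([0.5971, -0.1127, 0.1815], 0.87)]
side cover_edge []
top cover_knuckle [([0.5115, -0.1081, 0.0376], 0.66)]
top cover_grip [([0.5964, -0.1135, 0.1762], 0.55)]
top cover_edge [([0.671, -0.1136, 0.0283], 0.56)]
```

View pics/shut.png

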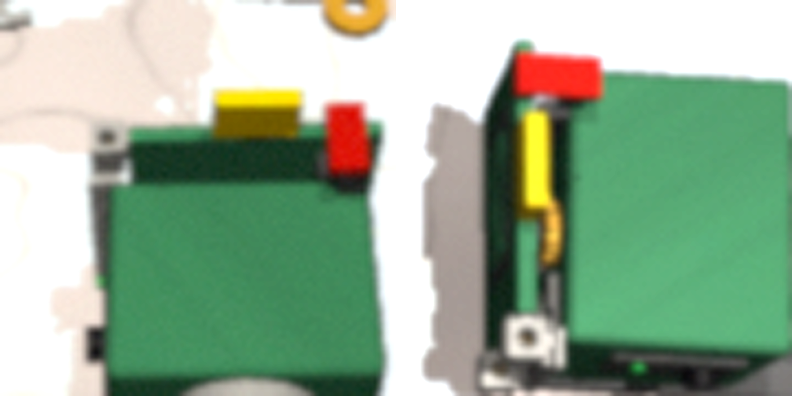

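Run:
```python
from h import *
p=arm.grab_frame("top")
k=ray(p,(349.7,236.7),.162); e=ray(p,(348.9,170.2),.165)
print("hinge",k.round(4),"edge",e.round(4),"cover yaw",np.degrees(np.arctan2(*(e-k)[[1,0]])))
a=ray(p,(359.1,238.4),.15); c=ray(p,(360.7,176.4),.15); print("face yaw",np.degrees(np.arctan2(*(c-a)[[1,0]])),a.round(4),c.round(4))
# subpixel tab / face edge fits
hsv=cv2.cvtColor(p["color"],cv2.COLOR_RGB2HSV)
y=cv2.inRange(hsv,(24,150,90),(35,255,255)); y[:,:340]=0; y[:,370:]=0; y[:180]=0; y[206:]=0
v=np.argwhere(y)[:,::-1].astype(np.float32); W=np.array([ray(p,q,.2)[:2] for q in v]).astype(np.float32)
l=cv2.fitLine(W,2,0,.01,.01).ravel(); print("tab yaw",np.degrees(np.arctan(l[1]/l[0])),len(v),W.mean(0))
g=p["color"][:,:,1].astype(float); E=[]
for r in range(182,234):
    s=np.diff(g[r,354:366]); s=np.clip(s,0,None); E.append(ray(p,(354.5+(s*np.arange(11)).sum()/s.sum(),r),.15)[:2])
l=cv2.fitLine(np.array(E,np.float32),1,0,.01,.01).ravel(); print("face yaw",np.degrees(np.arctan(l[1]/l[0])))
```

```text
hinge [ 0.5099 -0.1099  0.162 ] edge [ 0.6653 -0.1152  0.165 ] cover yaw -1.9771040273129354
face yaw -4.522114295437382 [ 0.5075 -0.1328  0.15  ] [ 0.6542 -0.1445  0.15  ]
tab yaw -3.3141665 122 [ 0.5964039  -0.11274981]
face yaw -4.620086
```

The cover may sit 1–2° ajar, so I'll push again and note where contact begins.

```bash
cat > push2.py <<'E'
from h import *
H1=np.load("H1.npy"); R=Rz(YAW); d=R[:,1]
P=H1+R@np.array([.105,.019,0]); P[2]=.317
arm.servo_line(P+d*.04+[0,0,.12],R@TD,max_speed=.25)
arm.servo_line(P+d*.04,max_speed=.15); b=F(4)
arm.servo_line(P+d*.008,max_speed=.08)
for y in np.arange(.006,-.010,-.001):
    arm.servo_line(P+d*y,max_speed=.03); s=arm.sense(); f=F(2)-b
    print(round(y*1e3,1),"act",round(float((s["ee_pos"]-P)@d)*1e3,2),(f@R).round(2),round(s["clock"],1))
    if np.linalg.norm(f)>14 or s["clock"]>60: break
arm.servo_line(P+d*.05,max_speed=.1); arm.servo_line(P+d*.08+[0,0,.13],max_speed=.25)
s=arm.sense(); print(s["clock"],s["ft_force"].round(2))
p=arm.grab_frame("top")
hsv=cv2.cvtColor(p["color"],cv2.COLOR_RGB2HSV)
y=cv2.inRange(hsv,(24,150,90),(35,255,255)); y[:,:340]=0; y[:,370:]=0; y[:180]=0; y[206:]=0
v=np.argwhere(y)[:,::-1]; W=np.array([ray(p,q,.2)[:2] for q in v]).astype(np.float32)
l=cv2.fitLine(W,2,0,.01,.01).ravel(); print("tab yaw",np.degrees(np.arctan(l[1]/l[0])),len(v),W.mean(0))
E
python3 push2.py
```

```text
6.0 act 6.26 [-0.15 -0.11  0.08] 52.1
5.0 act 5.08 [-0.37 -0.6  -0.27] 52.4
4.0 act 3.92 [ 0.38 -0.28 -0.7 ] 52.7
3.0 act 2.86 [-0.25 -0.15  0.15] 53.0
2.0 act 1.9 [-0.37 -0.64  0.09] 53.3
1.0 act 0.9 [-0.35 -0.59 -1.17] 53.5
0.0 act -0.05 [-0.09 -0.04 -0.77] 53.8
-1.0 act -1.03 [ 0.46 -0.26 -0.52] 54.1
-2.0 act -2.09 [-0.16  0.02 -0.08] 54.4
-3.0 act -3.01 [ 0.42  0.09 -0.37] 54.7
-4.0 act -3.41 [-0.07  3.35  0.39] 55.0
-5.0 act -3.69 [-0.06  5.6   1.36] 55.2
-6.0 act -3.94 [-1.73  8.6   2.92] 55.5
-7.0 act -4.19 [-1.18 10.78  3.73] 55.8
-8.0 act -4.38 [-2.81 13.43  3.9 ] 56.1
57.5417 [ 0.1   0.77 -1.01]
tab yaw -3.0380092 124 [ 0.5967442  -0.11494269]
```

```bash
python3 -c "
from plant import arm
print(arm.close_job())"
```

```text
the job is handed in; nothing more can be done
None
```

The gear cover is hung fully home on both pintles, was let go, then was swung shut under the red keeper against a hard stop, and the job was handed in at about 57.5 s. The camera's cover angle still read 2–3° off the lathe face, though a second push met the same hard stop; no verdict was returned.

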